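# Pack up to the height gauge and lay the bar level

### The arm

A 6-joint arm with a two-finger parallel gripper is mounted at the origin on the work surface. World frame = base frame: x ahead of the robot, y to its left, z up, the work surface at z = 0. Lengths are in m, angles in degrees, forces in N, time in s.
With the tool pointing down it reaches from about 0.35 to 0.725 m from the base axis. Payload 4.3 kg.
Tool frame: the origin (TCP) lies midway between the tips of the shut fingers; the grasp point (between the pads) lies 19 mm behind it (arm.hold_point_z is the distance from the TCP to the grasp point, in m); y points along the fingers, x is the direction in which the jaws open and shut, and the axes are right-handed (so a half turn about y gives the same grasp; the last joint's range is limited). The gripper opens to 85 mm and grips with 20 to 120 N. Pads are 22 mm wide; open, the fingers measure 114 mm over their backs; the gripper's body (76 mm by 85 mm) begins 54 mm behind the grasp point. The pads swing forward as they close: fully open they stand 13 mm farther back than shut.
Start: joints at [68.337, 21.618, 4.641, 73.018, 0, 83.68], TCP at [0.152, 0.555, 0.231] pointing down, gripper open.
Joint ranges: [-156.06, 156.06], [-48.1, 94.91], [-58.44, 69.94], [-101.28, 121.22], [-78.64, 73.56], [-180, 180]. Speed limits (degrees/s): [147.25, 147.25, 180, 180, 180, 180].

### API

Orientations are given as [roll, pitch, yaw] about the fixed x, y, z axes, in that order (R = Rz(yaw) Ry(pitch) Rx(roll)).
In Python, from station import arm gives the robot as it stands. The module is installed in compiled form; this text tells all that it offers.
- The arm moves only by the tool apply_moves, never from a script. Its arguments are lists of equal length, an entry for each row: "travel": the shift along the tool's x, y, z in mm, a list of three; "yaw": the turn about the tool's y in degrees. A call has 1 to 10 rows; each row is the pose to reach, as a shift and turn from the pose commanded when the call began, along the tool's axes at that moment; what a row does not reach only later rows make up. A row lasts 1/10 s, in which the tool goes at most 50 mm and 8.59 degrees, less where a joint would pass 70% of its speed; a pose out of reach is approached as far as the arm can. A call with a gripper value outside its range is refused whole. "jaw" is the closure in counts, from 0 (fully open) to 255 (shut), set as the call begins (left out, the last holds). The fingers move at their own pace and stop on an object; "newtons" is the grip in N (left out, the last holds). Time passes only in rows, so rows that repeat a pose let the fingers close. It gives the time, the measured TCP pose, the force and the opening at its end, in the units of the state.
- arm.get_obs(): the state, without advancing time (a new reading comes with each control period).
- arm.get_image(name): name is "scene" or "top" or "wrist"; returns (picture, depth): 400x640x3 uint8, red, green, blue; 400x640 float32, m along the optical axis (not along the pixel's ray), 0 where there is no reading.
- arm.camera_model(name): a dict with "camera_matrix" (3x3 intrinsics, pixels), "distortion" ([k1, k2, p1, p2, k3] as OpenCV has them; the pictures are not rectified), "R" (3x3) and "t" (3): a world point X has camera coordinates R X + t. Camera axes: x right, y down, z forward; pixel columns grow to the right and rows downward; lengths in m; the calibration is good to about 2 mm. A picture is of the moment at which its call begins: read the wrist's pose just before it. camera_model takes no time and is no camera call; for the wrist camera it gives the pose at the moment of the call.
- arm.sign_off(): hands the job in, once; it reports no verdict.
The state is a dict: "t": time; "joint_pos": joint angles; "dq": joint speeds; "joint_efforts": joint torques, N m; "tcp_pos": TCP position; "eef_rot": TCP orientation; "contact_force": force on the tool from outside, world axes, zero at the start; "torque": the same for the moment, N m; "opening": opening from 0.0 (shut) to 1.0 (fully open).
Only numpy, scipy, OpenCV 4.12 (cv2) and the standard library are available. Lean on these libraries where they do the work, as an engineer would, in place of code of your own. Each camera call takes 0.05 s, during which the arm holds its last target.

### The job

Stack packing plates flat on the packing place scribed on the aluminium base plate, well centred on it, until the top of the stack is level with the top of the height gauge standing on that base plate, and go no higher. Then lay the steel bar flat across the gauge and the stack, lengthwise along the base plate and centred on it, so that it lies level; leave the tools and other parts on the bench where they are.

Things in the scene. Friction and masses are not known exactly. Their poses are not given: they have to be found in the camera images.
- base_middle (a point): middle of the upper face of the aluminium base plate, 90 mm (x) by 210 mm (y) and 12 mm thick, fixed flat on the bench. A gauge stands on it 55 mm from the middle towards +y of the plate; the packing place is 55 mm from the middle towards -y.
- packing_place (a point): centre of the packing place, a 46 mm (x) by 66 mm (y) dark scribed rectangle on the upper face of the base plate (12 mm above the bench), same axes as the base plate
- gauge30_mark (a point): centre of the flat top (the mark) of a round steel height gauge: foot 54 mm diameter, neck 26 mm, head 42 mm diameter; the top is 30 mm above the plate it stands on. One of the three gauges, not always the same one, stands on the base plate; the other two are parked on a dark plate farther from the robot. All are fixed down.
- gauge40_mark (a point): centre of the flat top (the mark) of a round steel height gauge: foot 54 mm diameter, neck 26 mm, head 42 mm diameter; the top is 40 mm above the plate it stands on. One of the three gauges, not always the same one, stands on the base plate; the other two are parked on a dark plate farther from the robot. All are fixed down.
- gauge50_mark (a point): centre of the flat top (the mark) of a round steel height gauge: foot 54 mm diameter, neck 26 mm, head 42 mm diameter; the top is 50 mm above the plate it stands on. One of the three gauges, not always the same one, stands on the base plate; the other two are parked on a dark plate farther from the robot. All are fixed down.
- thick_a_center (a point): flat ground steel packing plate, 40 mm (its x) by 60 mm (its y) by 20 mm thick (z up), under 0.4 kg, lying flat at the start; this point is its centre, 10 mm above its underside. Grip it across the 40 mm.
- thick_b_center (a point): flat ground steel packing plate, 40 mm (its x) by 60 mm (its y) by 20 mm thick (z up), under 0.4 kg, lying flat at the start; this point is its centre, 10 mm above its underside. Grip it across the 40 mm.
- thick_c_center (a point): flat ground steel packing plate, 40 mm (its x) by 60 mm (its y) by 20 mm thick (z up), under 0.4 kg, lying flat at the start; this point is its centre, 10 mm above its underside. Grip it across the 40 mm.
- thin_center (a point): flat ground steel packing plate, 40 mm (its x) by 60 mm (its y) by 10 mm thick (z up), under 0.4 kg, lying flat at the start; this point is its centre, 5 mm above its underside. Grip it across the 40 mm.
- bar_center (a point): centre of the steel workpiece bar, 25 mm wide (its x), 160 mm long (its y), 20 mm thick (z up), about 0.6 kg, lying flat; 10 mm above its underside
- bar_end_a (a point): on the bar's centre line, 75 mm from its centre towards its -y end, half-way up
- bar_end_b (a point): on the bar's centre line, 75 mm from its centre towards its +y end, half-way up
- flange: square steel flange 70 mm wide with a round hub, 48 mm tall; a bystander, to be left where it is
- bush: steel bush, 72 mm outside diameter, 35 mm tall; a bystander, to be left where it is
- wrench: wrench lying flat; a bystander, to be left where it is
- screwdriver: screwdriver with a black handle, lying; a bystander, to be left where it is
- file: flat file with a wooden handle, about 300 mm long, lying; a bystander, to be left where it is
- marker: grey marker pen, 130 mm long, lying; a bystander, to be left where it is
- grinder: black hand grinder, about 225 mm long and 46 mm thick, lying; a bystander, to be left where it is
Things that resemble listed ones, but are neither listed nor needed, are in the scene too. Leave any orange look-alike of the part that bears thin_center alone.

How it is judged (in metres and radians):
On the way:
1. the stack on the packing place is level with the top of the gauge on the base plate, let go, before the bar is on it (((horizontal distance between gauge30_mark and base_middle below 0.08 m and ((z of thick_a_center in the frame of gauge30_mark between -0.013 and -0.007 m and horizontal distance between thick_a_center and packing_place below 0.015 m) or (z of thick_b_center in the frame of gauge30_mark between -0.013 and -0.007 m and horizontal distance between thick_b_center and packing_place below 0.015 m) or (z of thick_c_center in the frame of gauge30_mark between -0.013 and -0.007 m and horizontal distance between thick_c_center and packing_place below 0.015 m) or (z of thin_center in the frame of gauge30_mark between -0.008 and -0.002 m and horizontal distance between thin_center and packing_place below 0.015 m))) or (horizontal distance between gauge40_mark and base_middle below 0.08 m and ((z of thick_a_center in the frame of gauge40_mark between -0.013 and -0.007 m and horizontal distance between thick_a_center and packing_place below 0.015 m) or (z of thick_b_center in the frame of gauge40_mark between -0.013 and -0.007 m and horizontal distance between thick_b_center and packing_place below 0.015 m) or (z of thick_c_center in the frame of gauge40_mark between -0.013 and -0.007 m and horizontal distance between thick_c_center and packing_place below 0.015 m) or (z of thin_center in the frame of gauge40_mark between -0.008 and -0.002 m and horizontal distance between thin_center and packing_place below 0.015 m))) or (horizontal distance between gauge50_mark and base_middle below 0.08 m and ((z of thick_a_center in the frame of gauge50_mark between -0.013 and -0.007 m and horizontal distance between thick_a_center and packing_place below 0.015 m) or (z of thick_b_center in the frame of gauge50_mark between -0.013 and -0.007 m and horizontal distance between thick_b_center and packing_place below 0.015 m) or (z of thick_c_center in the frame of gauge50_mark between -0.013 and -0.007 m and horizontal distance between thick_c_center and packing_place below 0.015 m) or (z of thin_center in the frame of gauge50_mark between -0.008 and -0.002 m and horizontal distance between thin_center and packing_place below 0.015 m)))) and contact force between the fingers and thick_a below 0.1 N and contact force between the fingers and thick_b below 0.1 N and contact force between the fingers and thick_c below 0.1 N and contact force between the fingers and thin below 0.1 N and horizontal distance between bar_center and base_middle above 0.1 m), for 0.2 s.
At the end, for the whole second after the job is handed in: Top plate within 15 mm of the packing place, its top within 3 mm of the top of the gauge on the base plate; bar centred within 20 mm and 0.17 rad on the base plate, both ends' centre line 10 +-4 mm above the gauge top; bar at rest (((horizontal distance between gauge30_mark and base_middle below 0.08 m and ((z of thick_a_center in the frame of gauge30_mark between -0.013 and -0.007 m and horizontal distance between thick_a_center and packing_place below 0.015 m) or (z of thick_b_center in the frame of gauge30_mark between -0.013 and -0.007 m and horizontal distance between thick_b_center and packing_place below 0.015 m) or (z of thick_c_center in the frame of gauge30_mark between -0.013 and -0.007 m and horizontal distance between thick_c_center and packing_place below 0.015 m) or (z of thin_center in the frame of gauge30_mark between -0.008 and -0.002 m and horizontal distance between thin_center and packing_place below 0.015 m)) and z of bar_end_a in the frame of gauge30_mark between 0.006 and 0.014 m and z of bar_end_b in the frame of gauge30_mark between 0.006 and 0.014 m) or (horizontal distance between gauge40_mark and base_middle below 0.08 m and ((z of thick_a_center in the frame of gauge40_mark between -0.013 and -0.007 m and horizontal distance between thick_a_center and packing_place below 0.015 m) or (z of thick_b_center in the frame of gauge40_mark between -0.013 and -0.007 m and horizontal distance between thick_b_center and packing_place below 0.015 m) or (z of thick_c_center in the frame of gauge40_mark between -0.013 and -0.007 m and horizontal distance between thick_c_center and packing_place below 0.015 m) or (z of thin_center in the frame of gauge40_mark between -0.008 and -0.002 m and horizontal distance between thin_center and packing_place below 0.015 m)) and z of bar_end_a in the frame of gauge40_mark between 0.006 and 0.014 m and z of bar_end_b in the frame of gauge40_mark between 0.006 and 0.014 m) or (horizontal distance between gauge50_mark and base_middle below 0.08 m and ((z of thick_a_center in the frame of gauge50_mark between -0.013 and -0.007 m and horizontal distance between thick_a_center and packing_place below 0.015 m) or (z of thick_b_center in the frame of gauge50_mark between -0.013 and -0.007 m and horizontal distance between thick_b_center and packing_place below 0.015 m) or (z of thick_c_center in the frame of gauge50_mark between -0.013 and -0.007 m and horizontal distance between thick_c_center and packing_place below 0.015 m) or (z of thin_center in the frame of gauge50_mark between -0.008 and -0.002 m and horizontal distance between thin_center and packing_place below 0.015 m)) and z of bar_end_a in the frame of gauge50_mark between 0.006 and 0.014 m and z of bar_end_b in the frame of gauge50_mark between 0.006 and 0.014 m)) and horizontal distance between bar_center and base_middle below 0.02 m and angle between the y axis of bar_center and the y axis of base_middle, either way round below 0.17 rad and linear speed of bar below 0.02 m/s); the robot touches nothing.
It fails at once if a tool or other part on the bench is moved by more than 40 mm (distance of any of flange, bush, wrench, screwdriver, file, marker, grinder from where it was at the start of the episode above 0.04 m).
It also fails if it takes over 67 s, if anything falls off the work surface, if the arm or the gripper's body presses on something with over 40 N, if the wrist force passes 120 N, or if a joint passes its speed limit or range.

## Working session

There is one attempt and no reset: what is moved stays moved. The work goes in short steps, Python scripts to look and compute and a tool call to move; the robot and the scene stay as the last step left them, time stands still between calls to the robot, and variables do not carry over. Pictures are saved under pics/ and viewed, and the job is handed in when it is done.

Besides the shell and the picture viewer there is one more tool, called after "Call:" as a command line: name --pt "numbers of a row" for each row, then --argument value for the rest. apply_moves: Moves the arm, as the interface text tells. Its arguments: {"type":"object","properties":{"travel":{"type":"array"},"yaw":{"type":"array"},"jaw":{"type":"number"},"newtons":{"type":"number"}},"required":["travel","yaw"]}

```bash
mkdir -p pics
python3 - <<'E'
from station import arm
import cv2,numpy as np
o=arm.get_obs();print({k:np.round(v,3) for k,v in o.items()}, arm.hold_point_z)
for n in ["scene","top","wrist"]:
    m=arm.camera_model(n);print(n,{k:np.round(v,4).tolist() for k,v in m.items()})
    im,d=arm.get_image(n);cv2.imwrite(f"pics/{n}0.png",im[:,:,::-1]);np.save(f"pics/{n}0_d.npy",d);np.savez(f"pics/{n}0.npz",im=im,d=d,K=m["camera_matrix"],D=m["distortion"],R=m["R"],t=m["t"])
    print((d>0).mean(),d.min(),d.max())
E
```

```text
{'t': np.float64(0.0), 'joint_pos': array([6.8336e+01, 2.1664e+01, 4.5620e+00, 7.3017e+01, 1.0000e-03,
       8.3680e+01]), 'dq': array([ 0.033, -0.009, -0.016,  0.004,  0.158,  0.03 ]), 'joint_efforts': array([-0.0000e+00, -4.6360e+01,  2.6988e+01,  2.1000e-02,  0.0000e+00,
        0.0000e+00]), 'tcp_pos': array([0.152, 0.554, 0.23 ]), 'eef_rot': array([-89.986,   0.118,  74.656]), 'contact_force': array([ 0.077, -0.925,  0.192]), 'torque': array([ 0.019, -0.014, -0.007]), 'opening': np.float64(0.998)} 0.0187
scene {'camera_matrix': [[469.3961, 0.0, 320.7698], [0.0, 469.3961, 199.8142], [0.0, 0.0, 1.0]], 'distortion': [-0.0198, 0.0, 0.0, 0.0, 0.0], 'R': [[0.1536, 0.9881, 0.0013], [0.721, -0.1112, -0.684], [-0.6757, 0.106, -0.7295]], 't': [-0.0557, -0.3678, 1.892]}
0.99574609375 0.0 3.8012764
top {'camera_matrix': [[426.9201, 0.0, 329.2581], [0.0, 426.9201, 200.663], [0.0, 0.0, 1.0]], 'distortion': [-0.0037, 0.0, 0.0, 0.0, 0.0], 'R': [[0.0141, -0.9998, -0.0161], [-0.9969, -0.0128, -0.0782], [0.078, 0.0171, -0.9968]], 't': [-0.0292, 0.5593, 1.1663]}
0.99599609375 0.0 2.0784585
wrist {'camera_matrix': [[282.7882, 0.0, 319.676], [0.0, 282.7882, 199.6784], [0.0, 0.0, 1.0]], 'distortion': [-0.0507, 0.0, 0.0, 0.0, 0.0], 'R': [[0.265, 0.9643, -0.0023], [0.9234, -0.253, 0.2887], [0.2778, -0.0786, -0.9574]], 't': [-0.574, -0.0377, 0.38]}
0.99617578125 0.0 1.2101156
```

View pics/scene0.png

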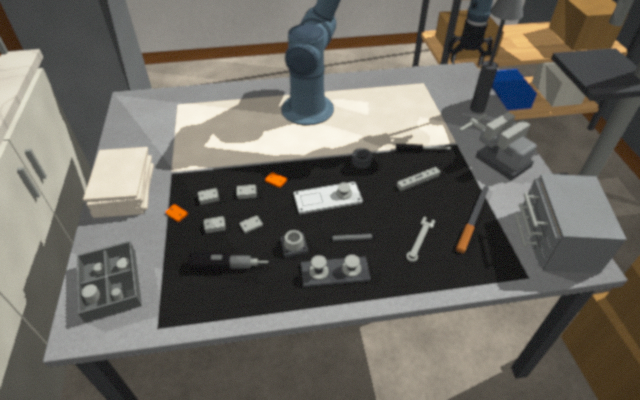

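View pics/top0.png

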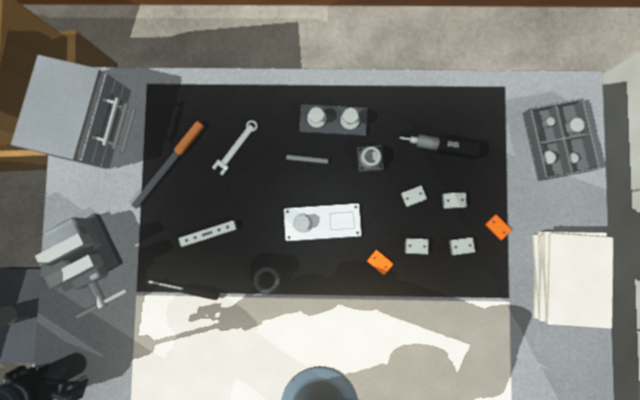

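View pics/wrist0.png

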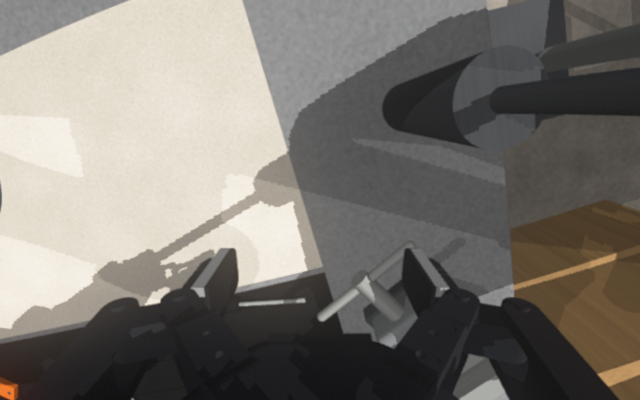

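```bash
cat > h.py <<'E'
import numpy as np,cv2
def load(f):
    z=np.load(f);return {k:z[k] for k in z}
def pts(c,uv,d):
    n=cv2.undistortPoints(np.array(uv,float).reshape(-1,1,2),c["K"],c["D"]).reshape(-1,2)
    p=np.c_[n,np.ones(len(n))]*np.array(d,float).reshape(-1,1)
    return (p-c["t"])@c["R"]
def ray(c,uv,z):
    n=cv2.undistortPoints(np.array(uv,float).reshape(-1,1,2),c["K"],c["D"]).reshape(-1,2)
    r=np.c_[n,np.ones(len(n))]@c["R"]; o=-c["R"].T@c["t"]
    return o+r*((z-o[2])/r[:,2])[:,None]
def proj(c,X):
    rv,_=cv2.Rodrigues(c["R"]);return cv2.projectPoints(np.array(X,float).reshape(-1,3),rv,c["t"],c["K"],c["D"])[0].reshape(-1,2)
def cloud(c):
    h,w=c["d"].shape;u,v=np.meshgrid(np.arange(w),np.arange(h))
    return pts(c,np.c_[u.ravel(),v.ravel()],c["d"].ravel()).reshape(h,w,3)
E
python3 - <<'E'
from h import *
c=load("pics/top0.npz");P=cloud(c);im=c["im"]
Z=P[...,2]
print("bench z",np.median(Z[160:190,340:350]),"noise",Z[260:280,290:340].std())
for nm,(u,v) in dict(A=(414,196),B=(455,200),C=(417,246),D=(461,246),O1=(379,262),O2=(498,227),bar=(207,233),base=(322,230),gauge=(306,221),g1=(317,117),g2=(349,118),park=(333,125)).items():
    w=Z[v-2:v+3,u-2:u+3];print(nm,np.round(np.median(w),4),np.round(w.std(),4),np.round(np.median(P[v-2:v+3,u-2:u+3].reshape(-1,3),0),3))
crop=im[150:300,150:520][:,:,::-1]
cv2.imwrite("pics/crop1.png",cv2.resize(crop[30:120,110:],(780,270),interpolation=cv2.INTER_CUBIC))
s=load("pics/scene0.npz");cv2.imwrite("pics/crop2.png",cv2.resize(s["im"][165:285,160:370][:,:,::-1],(798,456),interpolation=cv2.INTER_CUBIC))
E
```

```text
bench z 7.776593022521137e-05 noise 0.08504647261462966
A 0.0103 0.0026 [ 0.577 -0.259  0.01 ]
B 0.0209 0.0017 [ 0.566 -0.37   0.021]
C 0.02 0.0023 [ 0.438 -0.266  0.02 ]
D 0.0205 0.0019 [ 0.439 -0.385  0.021]
O1 0.0107 0.0023 [ 0.392 -0.162  0.011]
O2 0.0101 0.002 [ 0.493 -0.492  0.01 ]
bar 0.0195 0.0027 [0.465 0.318 0.02 ]
base 0.0117 0.2339 [ 0.478 -0.002  0.012]
gauge 0.0412 0.0023 [0.502 0.041 0.041]
g1 0.0525 0.0024 [0.787 0.015 0.053]
g2 0.0607 0.0026 [ 0.784 -0.073  0.061]
park 0.0118 0.0019 [ 0.777 -0.029  0.012]
```

View pics/crop2.png

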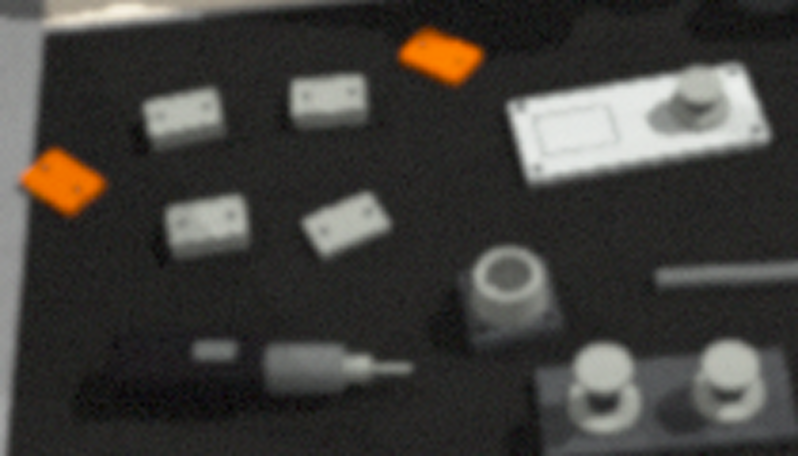

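View pics/crop1.png

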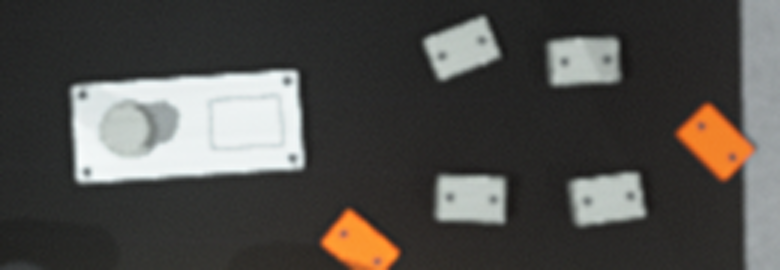

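The top view shows four grey plates at A(414,196), B(455,200), C(417,246) and D(461,246). Orange look-alikes are at (379,262) and (498,227), the bar is at (207,233) and the base plate at (322,222). A's top is at z≈10 mm and it's grey with thin edges in both crops, so A is the thin plate. B, C and D are the 20 mm ones. The gauge on the base reads 41 mm above the bench, which makes it the 30 mm gauge (the parked ones read 52 and 61). So the stack is one thick plate (C, nearest) plus thin plate A.

```bash
cat > meas.py <<'E'
from h import *
def blob(c,uv,z,box=45,thr=110,zt=None,sat=40):
    im=c["im"];u0,v0=uv
    hsv=cv2.cvtColor(im,cv2.COLOR_RGB2HSV)
    m=((hsv[...,2]>thr)&(hsv[...,1]<sat)).astype(np.uint8)
    w=np.zeros_like(m);w[max(0,v0-box):v0+box,max(0,u0-box):u0+box]=1
    m=m*w
    cs,_=cv2.findContours(m,cv2.RETR_EXTERNAL,cv2.CHAIN_APPROX_NONE)
    k=min(cs,key=lambda k:-cv2.pointPolygonTest(k,(float(u0),float(v0)),True))
    X=ray(c,k.reshape(-1,2),z)[:,:2]
    r=cv2.minAreaRect((X*1000).astype(np.float32))
    b=cv2.boxPoints(r);e=[b[1]-b[0],b[2]-b[1]]
    L=max(e,key=np.linalg.norm);a=np.degrees(np.arctan2(L[1],L[0]))%180
    return np.round(r[0],1),sorted(np.round([np.linalg.norm(i) for i in e],1)),round(float(a),1)
E
python3 - <<'E'
from meas import *
c=load("pics/top0.npz")
print("center mm, sizes, world dir of long axis")
for nm,uv,z,b in [("A",(414,196),.01,22),("B",(455,200),.02,22),("C",(417,246),.02,22),("D",(461,246),.02,22),("bar",(200,235),.02,40),("base",(335,212),.012,60)]:
    for th in (90,120,150): 
        try: print(nm,th,*blob(c,uv,z,b,th))
        except Exception as e: print(nm,th,e)
E
```

```text
center mm, sizes, world dir of long axis
A 90 [ 577.7 -257.6] [np.float32(43.4), np.float32(64.2)] 111.8
A 120 [ 577.4 -257.2] [np.float32(40.8), np.float32(62.2)] 111.8
A 150 [ 578.  -257.2] [np.float32(39.0), np.float32(59.6)] 111.3
B 90 [ 566.8 -367.6] [np.float32(44.2), np.float32(64.6)] 94.9
B 120 [ 566.1 -367.9] [np.float32(39.0), np.float32(61.2)] 90.7
B 150 [ 566.1 -369.1] [np.float32(39.0), np.float32(58.7)] 90.7
C 90 [ 437.8 -263.8] [np.float32(43.9), np.float32(63.2)] 90.0
C 120 [ 437.6 -262.4] [np.float32(38.4), np.float32(60.9)] 90.8
C 150 [ 437.8 -263.8] [np.float32(38.5), np.float32(57.7)] 90.0
D 90 [ 439.9 -388.2] [np.float32(44.0), np.float32(66.4)] 98.4
D 120 [ 439.4 -388.5] [np.float32(40.9), np.float32(62.4)] 98.9
D 150 [ 440.1 -388.9] [np.float32(38.8), np.float32(60.7)] 98.4
bar 90 [464.4 318.1] [np.float32(29.2), np.float32(163.4)] 109.2
bar 120 [464.  317.9] [np.float32(26.9), np.float32(160.2)] 108.7
bar 150 [464.4 318.1] [np.float32(24.2), np.float32(158.1)] 108.7
base 90 [501.2  -1.6] [np.float32(95.1), np.float32(215.2)] 94.6
base 120 [501.3  -2. ] [np.float32(93.8), np.float32(213.7)] 94.6
base 150 [500.5  -1.2] [np.float32(91.4), np.float32(211.4)] 94.6
```

```bash
cat > go.py <<'E'
import sys,numpy as np
from station import arm
from scipy.spatial.transform import Rotation as Ro
def plan(x,y,z,yaw):
    o=arm.get_obs();R=Ro.from_euler("xyz",o["eef_rot"],degrees=True).as_matrix()
    p=o["tcp_pos"]; d=R.T@((np.array([x,y,z])/1000-p))*1000
    dy=(o["eef_rot"][2]-yaw+180)%360-180
    print("t",round(float(o["t"]),2),"tcp",np.round(p*1000,1),"rot",np.round(o["eef_rot"],2),"F",np.round(o["contact_force"],1),"op",round(float(o["opening"]),3),"j",np.round(o["joint_pos"],0))
    print("travel",np.round(d,1),"turn",round(float(dy),2))
if __name__=="__main__": plan(*map(float,sys.argv[1:5]))
E
python3 go.py 430 200 200 0;python3 go.py 438 -264 150 0
```

```text
t 0.15 tcp [152.  554.  230.6] rot [-89.99   0.09  74.66] F [-0.1 -0.6  0.3] op 1.002 j [68. 22.  5. 73.  0. 84.]
travel [-267.8   30.9 -361.8] turn 74.66
t 0.15 tcp [152.  554.  230.6] rot [-89.99   0.09  74.66] F [-0.1 -0.6  0.3] op 1.002 j [68. 22.  5. 73.  0. 84.]
travel [-713.1   81.6 -492.3] turn 74.66
```

Call:
apply_moves --pt "-268 20 -362" --pt "-268 20 -362" --pt "-268 20 -362" --pt "-268 20 -362" --pt "-268 20 -362" --pt "-268 20 -362" --pt "-268 20 -362" --pt "-268 20 -362" --pt "-268 20 -362" --pt "-268 20 -362" --yaw '[74.66, 74.66, 74.66, 74.66, 74.66, 74.66, 74.66, 74.66, 74.66, 74.66]' --jaw 0 --newtons 60

```text
t: 1.15
tcp_pos: [0.4335, 0.1959, 0.2108]
eef_rot: [-90.1, -0.1, -0.5]
contact_force: [-1.1, 0.3, 0.9]
opening: 0.999
```

```bash
python3 go.py 438 -264 150 0
```

```text
t 1.15 tcp [433.5 195.9 210.8] rot [-9.01e+01 -7.00e-02 -5.50e-01] F [-1.1  0.3  0.9] op 0.999 j [ 17.  11. -13.  66.  -0. 107.]
travel [   8.8   61.6 -459.7] turn -0.55
```

Call:
apply_moves --pt "8 60 -462" --pt "8 60 -462" --pt "8 60 -462" --pt "8 60 -462" --pt "8 60 -462" --pt "8 60 -462" --pt "8 60 -462" --pt "8 60 -462" --pt "8 60 -462" --pt "8 60 -462" --yaw '[0, 0, 0, 0, 0, 0, 0, 0, 0, 0]'

```text
t: 2.15
tcp_pos: [0.4383, -0.2652, 0.1506]
eef_rot: [-90.1, -0.0, -0.2]
contact_force: [0.1, 0.6, -0.1]
opening: 1.001
```

Call:
apply_moves --pt "0 0 0" --pt "0 0 0" --yaw '[0, 0]'

```text
t: 2.35
tcp_pos: [0.4381, -0.2603, 0.151]
eef_rot: [-89.9, 0.0, 0.0]
contact_force: [-0.1, 0.1, 1.1]
opening: 0.996
```

```bash
python3 go.py 438 -264 150 0
cat > wr.py <<'E'
import sys,cv2,numpy as np
from station import arm
n,cam=sys.argv[1],(sys.argv[2] if len(sys.argv)>2 else "wrist")
m=arm.camera_model(cam);im,d=arm.get_image(cam)
cv2.imwrite(f"pics/{n}.png",im[:,:,::-1]);np.savez(f"pics/{n}.npz",im=im,d=d,K=m["camera_matrix"],D=m["distortion"],R=m["R"],t=m["t"])
E
python3 wr.py w1
```

```text
t 2.35 tcp [ 438.1 -260.3  151. ] rot [-8.99e+01  4.00e-02  4.00e-02] F [-0.1  0.1  1.1] op 0.996 j [-38.  16. -15.  59.   0.  52.]
travel [-0.1  1.  -3.7] turn 0.04
```

View pics/w1.png

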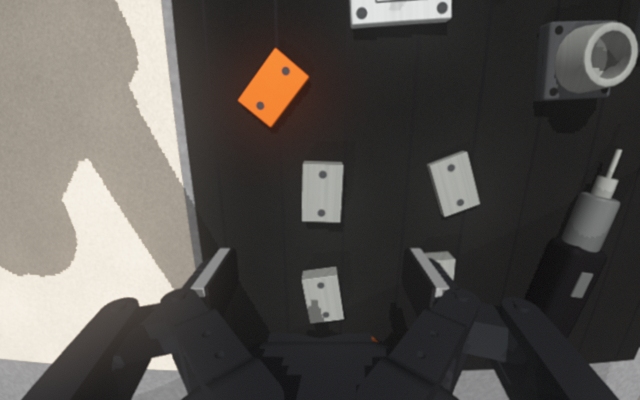

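Run:
```python
from meas import *
c=load("pics/w1.npz")
print("C",*blob(c,(322,191),.02,45,120)); print("A",*blob(c,(452,183),.01,45,120))
# fingertip points from depth in tool-ish world coords
P=cloud(c)
for uv in [(229,250),(237,260),(193,290),(412,250),(404,260)]:
    print(uv,np.round(P[uv[1],uv[0]]*1000,1))
```

```text
C [ 440.  -261.6] [np.float32(39.6), np.float32(61.2)] 88.2
A [ 579.2 -255.1] [np.float32(39.7), np.float32(61.2)] 112.0
(229, 250) [ 394.6 -249.   171.4]
(237, 260) [ 3.416e+02 -3.487e+02  2.000e-01]
(193, 290) [ 391.4 -248.5  204.9]
(412, 250) [ 482.9 -249.1  171.1]
(404, 260) [ 481.3 -257.5  165.6]
```

Call:
apply_moves --pt "0.5 40 -2.5" --pt "0.5 80 -2.5" --pt "0.5 110 -2.5" --pt "0.5 130 -2.5" --pt "0.5 142 -2.5" --pt "0.5 150 -2.5" --pt "0.5 150 -2.5" --yaw '[0, 0, 0, 0, 0, 0, 0]'

```text
t: 3.1
tcp_pos: [0.4388, -0.2632, 0.0011]
eef_rot: [-90.0, 0.0, 0.1]
contact_force: [0.5, -0.2, -0.3]
opening: 1.002
```

Call:
apply_moves --pt "0 0 0" --pt "0 0 0" --pt "0 0 0" --pt "0 0 0" --pt "0 0 0" --pt "0 0 0" --pt "0 0 0" --pt "0 0 0" --yaw '[0, 0, 0, 0, 0, 0, 0, 0]' --jaw 255 --newtons 60

```text
t: 3.9
tcp_pos: [0.4398, -0.2648, 0.0025]
eef_rot: [-90.1, -0.1, -0.0]
contact_force: [-0.1, 1.1, 5.1]
opening: 0.453
```

```bash
python3 go.py 505.4 -56.3 100 4.6; python3 wr.py w2
python3 - <<'E'
from h import *
c=load("pics/w2.npz");P=cloud(c)
m=(c["d"]>0)&(c["d"]<.35)
E
```

```text
t 3.9 tcp [ 439.8 -264.8    2.5] rot [-9.005e+01 -1.300e-01 -1.000e-02] F [-0.1  1.1  5.1] op 0.453 j [-38.  26. -26.  38.   0.  52.]
travel [ 65.7 -97.5 208.4] turn -4.61
```

View pics/w2.png

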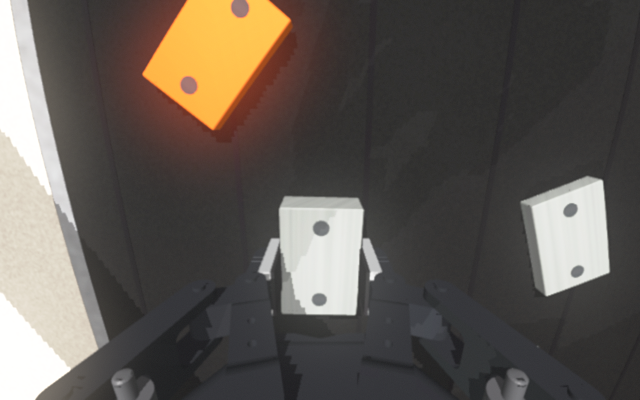

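Call:
apply_moves --pt "0 -40 0" --pt "0 -85 20" --pt "10 -97 60" --pt "30 -97 110" --pt "50 -97 158" --pt "66 -97 200" --pt "66 -97 207" --pt "66 -97 207" --pt "66 -97 207" --yaw '[0, 0, 0, -3, -4.6, -4.6, -4.6, -4.6, -4.6]'

```text
t: 4.85
tcp_pos: [0.5041, -0.0578, 0.0979]
eef_rot: [-90.0, 0.1, 4.6]
contact_force: [-0.3, -0.5, -3.2]
opening: 0.448
```

```bash
python3 go.py 505.4 -56.8 15 4.6; python3 wr.py w3;python3 wr.py t3 top
```

```text
t 4.85 tcp [504.1 -57.8  97.9] rot [-9.002e+01  7.000e-02  4.580e+00] F [-0.3 -0.5 -3.2] op 0.448 j [-14.  19. -20.  51.  -0.  72.]
travel [ 1.5 82.9  0.9] turn -0.02
```

View pics/w3.png

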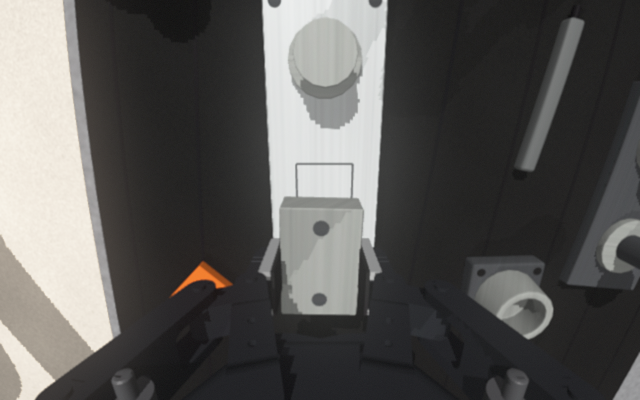

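Run:
```python
from h import *
c=load("pics/w3.npz")
X=ray(c,[(296.5,164),(352.5,164)],.012);print(X*1000)
a=np.radians(94.6);y=np.array([np.cos(a),np.sin(a)])*33
print("place via edge",X[:,:2].mean(0)*1000-y)
# plate bottom-front: plate top face corners; z unknown -> from depth
P=cloud(c);print("plate pts z",np.round(np.median(P[250:290,300:345].reshape(-1,3),0)*1000,1))
t=ray(c,[(281,209),(362,209)],np.median(P[250:290,300:345,2]));print("plate front edge",t*1000, t[:,:2].mean(0)*1000-y/33*30)
```

```text
[[482.53768412 -24.5147186   12.        ]
 [528.05322767 -20.86807714  12.        ]]
place via edge [507.9420204  -55.58510086]
plate pts z [505.5 -58.3 115.7]
plate front edge [[483.79623061 -27.96651653 115.74304373]
 [521.52950756 -24.94268293 115.74304373]] [505.06883681 -56.35796609]
```

Call:
apply_moves --pt "1.5 30 0.5" --pt "1.5 55 0.5" --pt "1.5 70 0.5" --pt "1.5 78 0.5" --pt "1.5 81 0.5" --pt "1.5 83.5 0.5" --pt "1.5 83.5 0.5" --yaw '[0, 0, 0, 0, 0, 0, 0]'

```text
t: 5.65
tcp_pos: [0.5069, -0.057, 0.0153]
eef_rot: [-90.0, -0.1, 4.6]
contact_force: [0.5, 0.5, -3.8]
opening: 0.451
```

Call:
apply_moves --pt "0 0 0" --pt "0 0 0" --pt "0 0 0" --pt "0 0 0" --pt "0 0 0" --pt "0 0 0" --yaw '[0, 0, 0, 0, 0, 0]' --jaw 0

```text
t: 6.25
tcp_pos: [0.5064, -0.0565, 0.0149]
eef_rot: [-90.0, -0.0, 4.6]
contact_force: [0.6, -0.4, -0.3]
opening: 0.998
```

Call:
apply_moves --pt "0 -30 0" --pt "0 -70 0" --pt "0 -100 0" --pt "0 -110 0" --yaw '[0, 0, 0, 0]'

```text
t: 6.65
tcp_pos: [0.5085, -0.0571, 0.1282]
eef_rot: [-90.1, -0.3, 4.6]
contact_force: [0.9, -0.4, 1.1]
opening: 1.002
```

```bash
python3 go.py 578.5 -256 100 21.7; python3 wr.py w4;python3 wr.py t4 top
python3 - <<'E'
from meas import *
c=load("pics/w4.npz");P=cloud(c)
print(np.round(np.median(P[185:200,310:330].reshape(-1,3),0),3))
E
```

```text
t 6.65 tcp [508.5 -57.1 128.2] rot [-90.1   -0.32   4.6 ] F [ 0.9 -0.4  1.1] op 1.002 j [-14.  17. -17.  55.   0.  72.]
travel [  53.6   28.8 -203.9] turn -17.1
[ 0.508 -0.049  0.032]
```

View pics/w4.png

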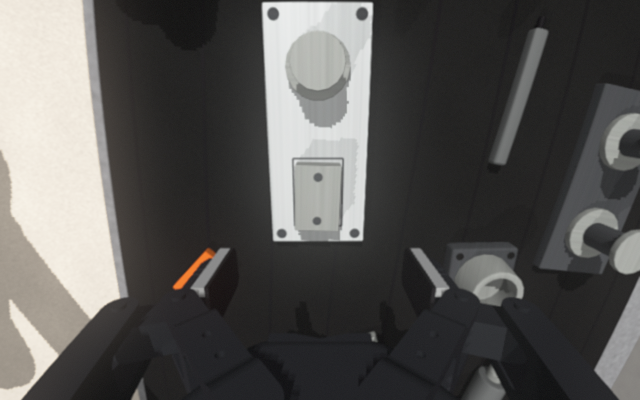

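The thick plate sits inside the scribed rectangle at (318,197), centred. Next is the thin plate.

Call:
apply_moves --pt "54 25 -204" --pt "54 25 -204" --pt "54 25 -204" --pt "54 25 -204" --pt "54 25 -204" --pt "54 25 -204" --pt "54 25 -204" --pt "54 25 -204" --yaw '[-17, -17, -17, -17, -17, -17, -17, -17]'

```text
t: 7.55
tcp_pos: [0.5756, -0.2536, 0.0991]
eef_rot: [-89.9, 0.1, 21.7]
contact_force: [-0.2, 1.1, -0.2]
opening: 0.997
```

```bash
python3 go.py 578.5 -256 0 21.7; python3 wr.py w5;  python3 - <<'E'
from meas import *
c=load("pics/w5.npz");p=proj(c,[.578,-.256,.01])[0];print(p)
print("A",*blob(c,tuple(int(v) for v in p),.01,60,110))
E
```

```text
t 7.55 tcp [ 575.6 -253.6   99.1] rot [-8.988e+01  6.000e-02  2.169e+01] F [-0.2  1.1 -0.2] op 0.997 j [-30.  32.   0.  59.   0.  39.]
travel [ 2.  99.1 -3.5] turn -0.01
[321.16828458 207.23823652]
A [ 579.5 -255.4] [np.float32(41.1), np.float32(62.0)] 111.9
```

View pics/w5.png

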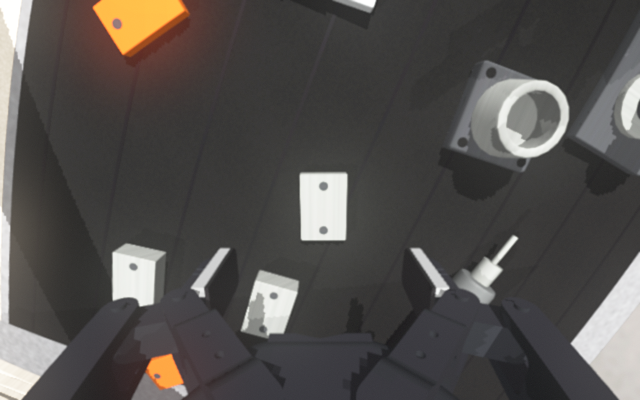

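Call:
apply_moves --pt "2.5 40 -2.5" --pt "2.5 70 -2.5" --pt "2.5 86 -2.5" --pt "2.5 94 -2.5" --pt "2.5 98 -2.5" --pt "2.5 98 -2.5" --yaw '[0, 0, 0, 0, 0, 0]'

```text
t: 8.2
tcp_pos: [0.58, -0.2566, 0.0023]
eef_rot: [-90.0, -0.0, 21.6]
contact_force: [-0.7, -1.0, 0.3]
opening: 0.999
```

Call:
apply_moves --pt "0 0 0" --pt "0 0 0" --pt "0 0 0" --pt "0 0 0" --pt "0 0 0" --pt "0 0 0" --pt "0 0 0" --pt "0 0 0" --yaw '[0, 0, 0, 0, 0, 0, 0, 0]' --jaw 255 --newtons 50

```text
t: 9.0
tcp_pos: [0.5805, -0.2575, 0.0029]
eef_rot: [-90.1, -0.1, 21.6]
contact_force: [-0.5, 0.4, 6.3]
opening: 0.445
```

Call:
apply_moves --pt "0 -15 0" --pt "0 -40 0" --pt "0 -70 0" --pt "0 -98 0" --pt "0 -98 0" --yaw '[0, 0, 0, 0, 0]'

```text
t: 9.5
tcp_pos: [0.5823, -0.2585, 0.1039]
eef_rot: [-90.3, -0.3, 21.6]
contact_force: [0.8, 0.3, -1.4]
opening: 0.444
```

```bash
python3 go.py 506.7 -56.3 100 4.6; python3 wr.py w6
```

```text
t 9.5 tcp [ 582.3 -258.5  103.9] rot [-90.33  -0.27  21.59] F [ 0.8  0.3 -1.4] op 0.444 j [-30.  32.   2.  59.   0.  39.]
travel [  4.1   2.7 215.8] turn 16.99
```

View pics/w6.png

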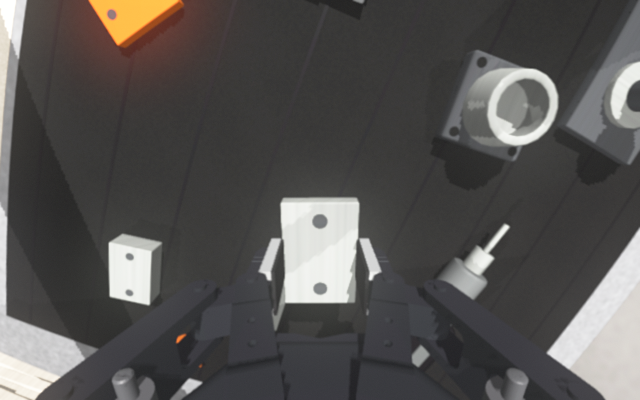

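Call:
apply_moves --pt "5 0 45" --pt "5 0 90" --pt "5 0 135" --pt "5 0 180" --pt "5 0 205" --pt "5 0 214" --pt "5 0 214" --pt "5 0 214" --yaw '[3, 8, 13, 17, 17, 17, 17, 17]'

```text
t: 10.35
tcp_pos: [0.5059, -0.057, 0.0992]
eef_rot: [-90.0, 0.0, 4.6]
contact_force: [0.6, -0.2, -2.0]
opening: 0.449
```

```bash
python3 go.py 506.7 -56.3 35 4.6; python3 wr.py w7
python3 - <<'E'
from h import *
c=load("pics/w7.npz");P=cloud(c)
z=np.median(P[235:280,295:345,2]);print("plate top z",z*1000)
im=c["im"];hsv=cv2.cvtColor(im,cv2.COLOR_RGB2HSV)
E
```

```text
t 10.35 tcp [505.9 -57.   99.2] rot [-9.003e+01  2.000e-02  4.570e+00] F [ 0.6 -0.2 -2. ] op 0.449 j [-14.  19. -20.  51.  -0.  72.]
travel [ 0.9 64.2  0.6] turn -0.03
plate top z 106.56379161236585
```

View pics/w7.png

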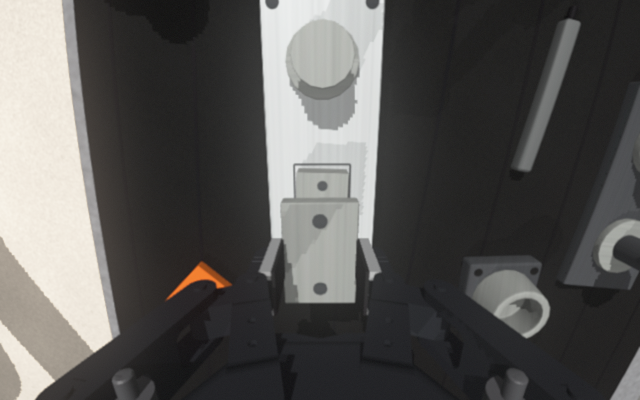

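Call:
apply_moves --pt "0.5 25 0" --pt "0.5 45 0" --pt "0.5 55 0" --pt "0.5 60 0" --pt "0.5 62.5 0" --pt "0.5 64.5 0" --pt "0.5 64.5 0" --yaw '[0, 0, 0, 0, 0, 0, 0]'

```text
t: 11.1
tcp_pos: [0.5066, -0.0563, 0.0357]
eef_rot: [-90.0, -0.1, 4.6]
contact_force: [-0.2, -0.3, -1.9]
opening: 0.449
```

Call:
apply_moves --pt "0 0 0" --pt "0 0 0" --pt "0 0 0" --pt "0 0 0" --pt "0 0 0" --pt "0 0 0" --yaw '[0, 0, 0, 0, 0, 0]' --jaw 0

```text
t: 11.7
tcp_pos: [0.5061, -0.0561, 0.0353]
eef_rot: [-90.0, -0.0, 4.6]
contact_force: [0.9, 0.5, -0.8]
opening: 0.998
```

Call:
apply_moves --pt "0 -30 0" --pt "0 -70 0" --pt "0 -100 0" --pt "0 -100 0" --pt "0 -100 0" --yaw '[0, 0, 0, 0, 0]'

```text
t: 12.2
tcp_pos: [0.5068, -0.0563, 0.1359]
eef_rot: [-90.0, -0.1, 4.6]
contact_force: [-0.4, 0.0, 0.2]
opening: 0.998
```

```bash
python3 go.py 464.4 318 130 18.7; python3 wr.py w8;python3 wr.py t8 top
python3 - <<'E'
from meas import *
c=load("pics/w8.npz");P=cloud(c)
print("stack",np.round(np.median(P[192:205,312:330].reshape(-1,3),0),4),"gauge",np.round(np.median(P[60:75,312:330].reshape(-1,3),0),4))
E
```

```text
t 12.2 tcp [506.8 -56.3 135.9] rot [-90.03  -0.11   4.6 ] F [-0.4  0.   0.2] op 0.998 j [-13.  17. -17.  56.   0.  72.]
travel [-12.2   5.7 376.5] turn -14.1
stack [ 0.5075 -0.0525  0.0423] gauge [0.499  0.0527 0.0424]
```

View pics/w8.png

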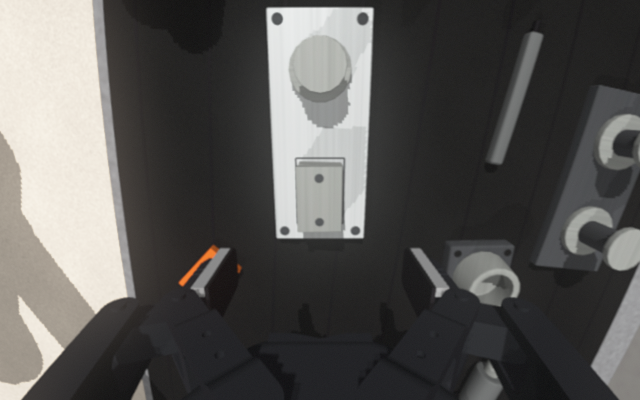

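The stack at (320,198) is flat and centred, and level with the gauge at (320,65): 42.3 against 42.4 mm. Next is the bar.

Call:
apply_moves --pt "-12 5 376" --pt "-12 5 376" --pt "-12 5 376" --pt "-12 5 376" --pt "-12 5 376" --pt "-12 5 376" --pt "-12 5 376" --pt "-12 5 376" --pt "-12 5 376" --pt "-12 5 376" --yaw '[-14, -14, -14, -14, -14, -14, -14, -14, -14, -14]'

```text
t: 13.3
tcp_pos: [0.4627, 0.3174, 0.1286]
eef_rot: [-90.1, 0.2, 18.7]
contact_force: [0.5, -0.5, 0.0]
opening: 1.005
```

```bash
python3 go.py 464.4 318 0 18.7; python3 wr.py w9;  python3 - <<'E'
from meas import *
c=load("pics/w9.npz");p=proj(c,[.464,.318,.02])[0];print(p)
print("bar",*blob(c,tuple(int(v) for v in p),.02,120,110))
E
```

```text
t 13.3 tcp [462.7 317.4 128.6] rot [-90.06   0.18  18.67] F [ 0.5 -0.5  0. ] op 1.005 j [28. 23. -9. 58. -0. 99.]
travel [  2.2 128.6   0.2] turn -0.03
[321.33643574 196.95215695]
bar [466.1 320.5] [np.float32(24.9), np.float32(159.2)] 108.6
```

View pics/w9.png

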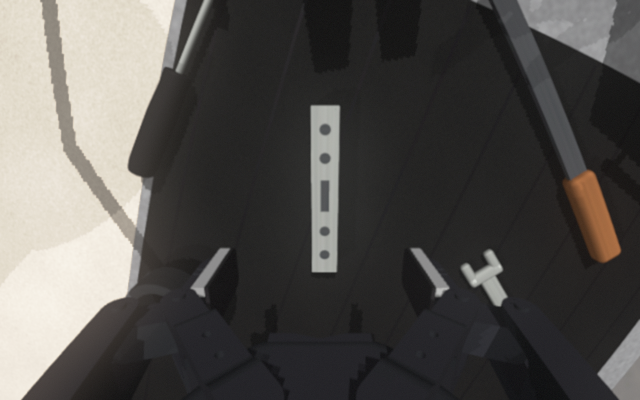

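Call:
apply_moves --pt "3 45 1" --pt "3 85 1" --pt "3 108 1" --pt "3 120 1" --pt "3 125 1" --pt "3 125 1" --pt "3 125 1" --yaw '[0, 0, 0, 0, 0, 0, 0]'

```text
t: 14.05
tcp_pos: [0.4678, 0.3199, 0.0067]
eef_rot: [-90.0, -0.1, 18.6]
contact_force: [1.0, 0.3, -0.1]
opening: 1.0
```

Call:
apply_moves --pt "0 0 0" --pt "0 0 0" --pt "0 0 0" --pt "0 0 0" --pt "0 0 0" --pt "0 0 0" --pt "0 0 0" --pt "0 0 0" --pt "0 0 0" --yaw '[0, 0, 0, 0, 0, 0, 0, 0, 0]' --jaw 255 --newtons 90

```text
t: 14.95
tcp_pos: [0.4665, 0.3198, 0.006]
eef_rot: [-90.0, -0.0, 18.6]
contact_force: [-2.1, -0.6, 5.1]
opening: 0.263
```

Call:
apply_moves --pt "0 -15 0" --pt "0 -40 0" --pt "0 -80 0" --pt "0 -120 0" --pt "0 -120 0" --pt "0 -120 0" --yaw '[0, 0, 0, 0, 0, 0]'

```text
t: 15.55
tcp_pos: [0.4665, 0.3197, 0.1251]
eef_rot: [-90.0, -0.0, 18.6]
contact_force: [0.3, -0.5, -5.6]
opening: 0.259
```

```bash
python3 go.py 502.3 -1.5 125 4.6; python3 wr.py w10
python3 - <<'E'
from meas import *
c=load("pics/w10.npz");P=cloud(c)
E
```

```text
t 15.55 tcp [466.5 319.7 125.1] rot [-8.999e+01 -3.000e-02  1.860e+01] F [ 0.3 -0.5 -5.6] op 0.259 j [28. 23. -9. 58.  0. 99.]
travel [ -68.5    0.  -315.8] turn 14.0
```

View pics/w10.png

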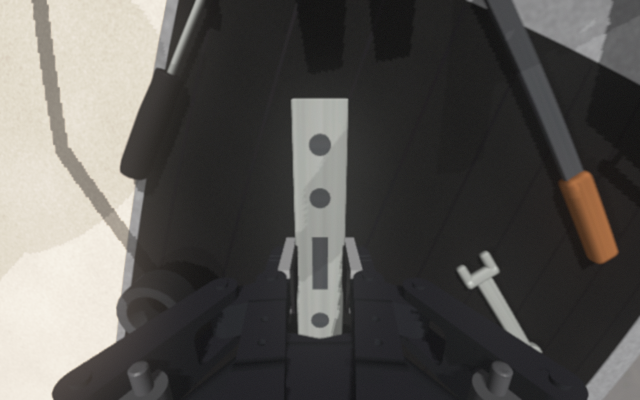

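The bar is held level, gripped at its centre slot at (320,263).

Call:
apply_moves --pt "-10 0 -45" --pt "-20 0 -90" --pt "-30 0 -135" --pt "-40 0 -180" --pt "-50 0 -225" --pt "-60 0 -270" --pt "-66 0 -300" --pt "-68.5 0 -315.5" --pt "-68.5 0 -315.5" --pt "-68.5 0 -315.5" --yaw '[0, 2, 4, 7, 10, 12, 14, 14, 14, 14]'

```text
t: 16.6
tcp_pos: [0.5002, -0.001, 0.1232]
eef_rot: [-89.9, 0.3, 4.6]
contact_force: [0.1, 0.8, -5.6]
opening: 0.264
```

```bash
python3 go.py 502.3 -1.2 47 4.6; python3 wr.py w11;python3 wr.py t11 top
python3 - <<'E'
from meas import *
c=load("pics/w11.npz");P=cloud(c)
for v in (110,130,170,220): print(v,np.round(np.median(P[v-4:v+5,313:328].reshape(-1,3),0)*1000,1))
E
```

```text
t 16.6 tcp [500.2  -1.  123.2] rot [-89.9    0.26   4.55] F [ 0.1  0.8 -5.6] op 0.264 j [ -7.  17. -19.  55.   0.  78.]
travel [ 2.4 76.2 -0.5] turn -0.05
110 [494.7  74.5 137.6]
130 [495.3  65.9 137.5]
170 [496.8  48.  137.4]
220 [498.7  23.4 137.5]
```

View pics/w11.png

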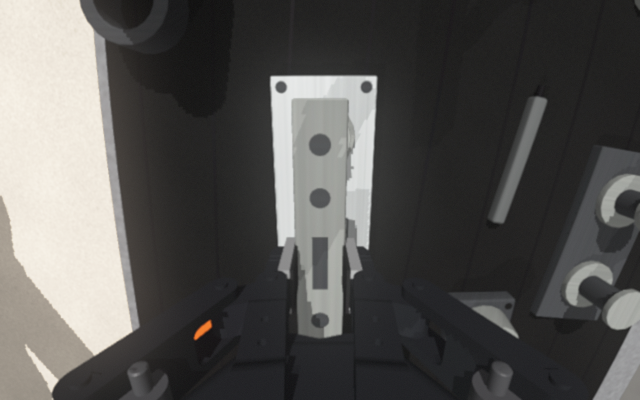

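View pics/t11.png

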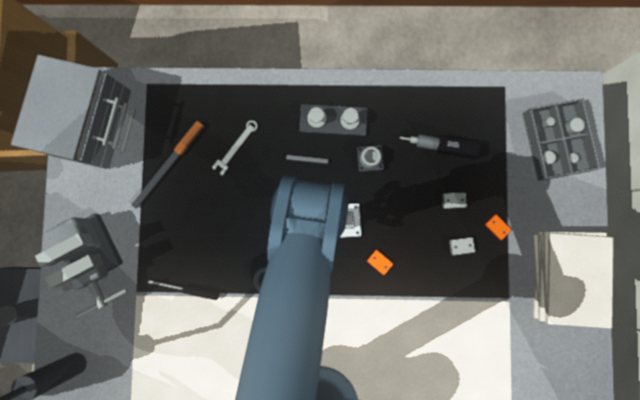

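Call:
apply_moves --pt "1 30 -0.5" --pt "1 52 -0.5" --pt "1 65 -0.5" --pt "1 71 -0.5" --pt "1 74 -0.5" --pt "1 76 -0.5" --pt "1 76 -0.5" --pt "1 76 -0.5" --yaw '[0, 0, 0, 0, 0, 0, 0, 0]'

```text
t: 17.5
tcp_pos: [0.5039, -0.0017, 0.05]
eef_rot: [-90.0, -0.1, 4.6]
contact_force: [-0.4, -0.3, -5.5]
opening: 0.262
```

```bash
python3 go.py 502.3 -1.2 47 4.6; python3 wr.py w12
python3 - <<'E'
from meas import *
c=load("pics/w12.npz");P=cloud(c)
for v in (110,130,170,220): print(v,np.round(np.median(P[v-4:v+5,313:328].reshape(-1,3),0)*1000,1))
E
```

```text
t 17.5 tcp [503.9  -1.7  50. ] rot [-9.001e+01 -8.000e-02  4.600e+00] F [-0.4 -0.3 -5.5] op 0.262 j [ -7.  21. -25.  44.   0.  78.]
travel [-1.6  3.   0.6] turn 0.0
110 [498.2  73.7  64.2]
130 [498.9  65.3  64.3]
170 [500.3  47.3  64.3]
220 [502.3  22.9  64.2]
```

Still about 2 mm high and carrying the full weight, so I'll lower until it's seated.

Call:
apply_moves --pt "-1.5 1 0.5" --pt "-1.5 2 0.5" --pt "-1.5 2.5 0.5" --pt "-1.5 2.5 0.5" --yaw '[0, 0, 0, 0]'

```text
t: 17.95
tcp_pos: [0.5018, -0.0013, 0.048]
eef_rot: [-90.0, -0.0, 4.6]
contact_force: [-3.5, 1.0, 5.7]
opening: 0.269
```

Call:
apply_moves --pt "0 0 0" --pt "0 0 0" --pt "0 0 0" --pt "0 0 0" --pt "0 0 0" --pt "0 0 0" --pt "0 0 0" --yaw '[0, 0, 0, 0, 0, 0, 0]' --jaw 0

```text
t: 18.65
tcp_pos: [0.5017, -0.0013, 0.0467]
eef_rot: [-90.0, -0.0, 4.6]
contact_force: [0.2, -0.3, 0.7]
opening: 1.0
```

Call:
apply_moves --pt "0 -20 0" --pt "0 -60 0" --pt "0 -100 0" --pt "0 -140 0" --pt "0 -150 -50" --pt "0 -150 -100" --pt "0 -150 -150" --pt "0 -150 -150" --pt "0 -150 -150" --yaw '[0, 0, 0, 0, 0, 0, 0, 0, 0]'

```text
t: 19.55
tcp_pos: [0.5135, -0.1519, 0.1965]
eef_rot: [-90.0, 0.0, 4.4]
contact_force: [-0.1, 0.7, -0.0]
opening: 1.001
```

```bash
python3 go.py 502.3 -1.2 47 4.6; python3 wr.py w13;python3 wr.py t13 top; python3 wr.py s13 scene
```

```text
t 19.55 tcp [ 513.5 -151.9  196.5] rot [-8.996e+01  2.000e-02  4.440e+00] F [-0.1  0.7 -0. ] op 1.001 j [-23.  18.  -6.  66.   0.  62.]
travel [  0.6 149.6 151. ] turn -0.16
```

View pics/w13.png

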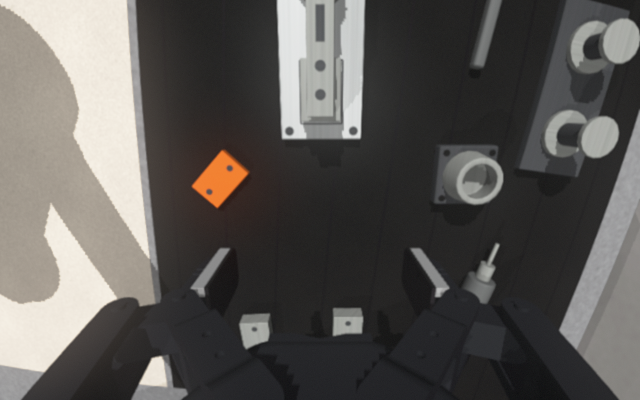

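View pics/t13.png

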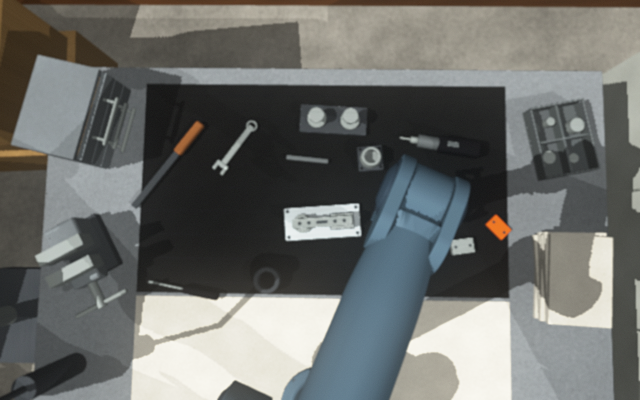

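Bar lies along the base plate in both views (top image, around (323,221)). I'll run a numeric check of its height, centring and angle.

```bash
python3 - <<'E'
from meas import *
c=load("pics/t13.npz");P=cloud(c).reshape(-1,3)
q=P[(P[:,2]>.054)&(P[:,2]<.07)&(np.abs(P[:,0]-.5)<.06)&(np.abs(P[:,1])<.1)]
r=cv2.minAreaRect((q[:,:2]*1000).astype(np.float32));print(len(q),r)
k=np.polyfit(q[:,1],q[:,2],1);print("z at ends",[round(float(np.polyval(k,y))*1000,1) for y in(-.075,.075)])
d=q[:,:2]-q[:,:2].mean(0);w,v=np.linalg.eigh(d.T@d);print("angle",np.degrees(np.arctan2(v[1,1],v[0,1]))%180, "centre",q[:,:2].mean(0)*1000)
c=load("pics/w13.npz");P=cloud(c)
print("thin top",np.round(np.median(P[75:110,340:342].reshape(-1,3),0)*1000,1),"bar top",np.round(np.median(P[75:88,315:325].reshape(-1,3),0)*1000,1))
E
python3 - <<'E'
import cv2
im=cv2.imread("pics/s13.png");cv2.imwrite("pics/s13c.png",cv2.resize(im[165:285,230:440],(798,456),interpolation=cv2.INTER_CUBIC))
E
```

```text
557 ((500.4444885253906, -2.6218490600585938), (24.924470901489258, 159.4744110107422), 4.678412437438965)
z at ends [61.8, 61.8]
angle 94.57413328746199 centre [500.531141    -2.97779002]
thin top [527.7 -53.9  27.5] bar top [505.5 -48.5  62.1]
```

View pics/s13c.png

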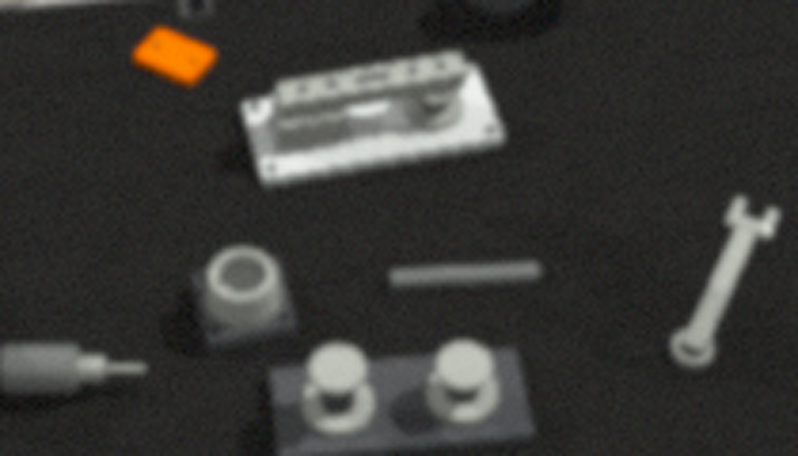

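```bash
python3 -c "
from station import arm
print(arm.sign_off())"
```

```text
the job is handed in; nothing more can be done
None
```

The job is handed in, and the last checks I could make passed. `sign_off` gives no verdict. I last read the clock at 19.6 s, against the 67 s limit.

**What I did:** The gauge on the base plate was the 30 mm one. I stacked one 20 mm plate and the grey 10 mm plate on the packing place, then laid the bar across the stack and gauge. Nothing else was gripped, and the orange look-alikes were left alone.

**Last checks:**

| Check | Result |
|---|---|
| Stack top vs gauge top, before the bar | 42.3 vs 42.4 mm above the bench |
| Bar top at both ends | 61.8 mm, so level (62 mm expected) |
| Bar centre | (500.5, -2.6) mm; base middle is about (501–502, -1.5) mm |
| Bar angle | 94.6°, same as the base plate |
| Arm | retreated, contact force about 0 |

**Disagreements:**
- **Sampling miss:** a depth reading I took for the thin plate's top after the bar was placed gave 27.5 mm, because it hit beside the plate's edge. I rely on the earlier 42.3 mm and the level bar instead.
- **Calibration:** the top and wrist cameras differed by about 2–3 mm in x and y, roughly what their 2 mm calibration allows.
- **Bystanders:** I checked in the final pictures that the tools had not moved, but took no measurements of them.

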